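# Raise the pop-up desk camera and hold it up

## Robot

A 6-joint arm with a two-finger parallel gripper is mounted at the origin on the work surface; the furniture and walls round the work are solid. World frame = base frame: x ahead of the robot, y to its left, z up, the work surface at z = 0. Lengths are in m, angles in rad, forces in N, time in s.
With the tool pointing down it reaches from about 0.375 to 0.925 m from the base axis. Payload 5.7 kg.
Tool frame: the origin (TCP) lies midway between the tips of the shut fingers; the grasp point (between the pads) lies 19 mm behind it (env.grasp_offset is the distance from the TCP to the grasp point, in m); z points along the fingers, y is the line along which they close (so a half turn about z gives the same grasp; the last joint's range is limited). The gripper opens to 88 mm and grips with 3 to 60 N. Pads are 20 mm wide; open, the fingers measure 115 mm over their backs; the gripper's body (75 mm by 178 mm) begins 61 mm behind the grasp point.
Start: joints at [-1.45, 0.359, 1.51, -0, 1.272, -0.115], TCP at [0.14, -0.583, 0.185] pointing down, gripper open.
Joint ranges: [-2.97, 2.97], [-1.01, 2.36], [0.21, 2.38], [-0.96, 4.11], [0.2, 2.71], [-2.98, 2.98]. Speed limits (rad/s): [2.39, 2.39, 3.14, 3.14, 3.14, 3.14].

## Interface

Orientations are given as a unit quaternion [x, y, z, w].
In Python, from cell import env, eyes gives the robot as it stands (env), with the cameras (eyes).
- The arm moves only by the shell command python3 steer.py 'ROWS' [FORCE]. ROWS is one flat JSON list of numbers that holds 1 to 20 rows one after another, with no inner brackets; each row has 5 numbers: dx, dy, dz in a scale on which 1.0 is 0.8 m, then a turn about the tool's z in fractions of the full range, 1 being 120 degrees, then the finger opening in m; each row is the pose to reach, as a shift and turn from the pose commanded when the command began, along the tool's axes at that moment; what a row does not reach only later rows make up. A row lasts 1/8 s, in which the tool goes at most 0.0625 m and 0.188 rad, less where a joint would pass 70% of its speed; a pose out of reach is approached as far as the arm can. The fingers move at their own pace and stop on an object; FORCE is the grip in N (left out, the last holds). Time passes only in rows, so rows that do not move let the fingers close. It prints the time, the measured TCP pose, the force, the opening and the grip force at its end. A shift or turn number past 1, either way, is cut back to 1. Input that does not fit is refused with a message, and nothing moves.
- env.get_state(): the state, without advancing time (a new reading comes with each control period).
- eyes.snapshot(name): name is "side" or "top"; returns the picture (420x560x3 uint8, red, green, blue); there is no depth.
- eyes.camera_info(name): a dict with "mtx" (3x3 intrinsics, pixels), "D" ([k1, k2, p1, p2, k3] as OpenCV has them; the pictures are not rectified), "camera_from_world" (4x4, takes a point from world to camera coordinates). Camera axes: x right, y down, z forward; pixel columns grow to the right and rows downward; lengths in m; the calibration is good to about 2 mm. A picture is of the moment at which its call begins. camera_info takes no time and is no camera call.
- env.job_done(): hands the job in; it is judged then, once.
The state is a dict: "t": time; "joint_pos": joint angles; "qd": joint speeds; "joint_efforts": joint torques, N m; "ee_pos": TCP position; "eef_rot": TCP orientation; "ft_force": force on the tool from outside, world axes, zero at the start; "torque": the same for the moment, N m; "finger_gap": finger opening in m; "grip_force": force on a finger pad.
Only numpy, scipy, OpenCV 4.12 (cv2) and the standard library are available. Lean on these libraries where they do the work, as an engineer would, in place of code of your own. Each camera call takes 0.05 s, during which the arm holds its last target. There are 200 camera calls.

## Task

Get the pop-up desk camera ready for the check-in photo: press the orange release button so that the sunken camera head springs up, then take the head by its two sides without touching the lens and pull it straight up, past the first stop, to the second stop where the mast is fully out. The mast springs back when let go, so finish while still holding the head there at full height. Leave the other things on the desk where they are.

Things in the scene. Friction and masses are not known exactly. Their poses are not given: they have to be found in the camera images.
- console: The camera console: grey box with a black top, 90 (x) x 172 (y) x 112 mm high, fixed to the desk. Origin: centre of its underside; z up, x towards its back, y to its left. In its top, at x 0, y +40 mm, is a 48 mm square well with the camera head sunk in it, top flush; at y -48 mm is the orange release button. Turned by up to 0.6 rad.
- release_top (a point): Centre of the top face of the orange round release button, 28 mm across, in a low black housing on the console's top. It is pressed straight down.
- release (a joint): Travel of the release button in m: 0 up, 0.006 fully down (about 4 N, spring return). From about 3 mm down a latch lets go of the camera head, which then springs up by itself and stays up by about 32 mm when the button is let go. While latched, the head cannot be drawn out.
- camera: The camera head: white rounded block 36 x 36 mm and 34 mm high on a thin black foot plate (44 x 44 x 6 mm). Origin: centre of the underside of the foot plate, top face 40 mm above it; axes as the console's (x towards the back, y left). Sprung up, its top stands about 32 mm above the console's top, the foot plate still in the well. It only moves straight up and down.
- camera_grip (a point): Centre of the white block's gripping zone, 12 mm below its top face, 28 mm above the underside of the foot plate; axes as the console's. Fingers pinch along y, on the plain left and right faces, 36 mm apart. Sprung up, this point is about 20 mm above the console's top.
- lens: The black lens, 23 mm across, standing 3 mm out of the middle of the head's front (-x) face, which must not be touched; origin in its centre on that face.
- upper_tube (a joint): How far the thin upper mast section (with the head) is out of the lower one, m: 0 shut, about 0.032 after springing up, 0.055 at its stop (the first stop). Light to pull, 1 to 2 N.
- lower_tube (a joint): How far the thick lower mast section is out of the console, m: 0 in, 0.055 at its stop (the second stop). It follows once the upper section is at its stop, against a return spring: pull of 5.5 N at the beginning to 8 N at the end, plus about 1 N when pulled at 0.05 m/s. Let go, it runs back. Fully out, the head is 110 mm higher than when shut.
- stamp_a: Wooden hand stamp standing upright, 21x46x71 mm, loose, a bystander to be left alone. Stands near the front of the desk.
- glue_stick: Glue stick with a blue cap, standing upright, 28 mm across, 88 mm high, loose, a bystander to be left alone. Stands left of the console, in front of a tall fixed file stand (to 0.32 m high, about x 0.6, y 0.26) that the arm must go round or over.
- desk_bell: Desk bell, chrome dome on a black foot, 86 mm across, 64 mm high, loose, a bystander to be left alone. Near the right edge of the desk.
- tally_counter: Hand tally counter, 76x51x23 mm, loose, a bystander to be left alone. Lies just in front of the console.

How it is judged:
By the outcome, as a careful person would: the job done as asked, in the order asked, and still so for the second after the job is handed in, while the arm keeps its last pose, push and grip.
It also fails if it takes over 45 s, if anything falls off the work surface, if the arm or the gripper's body presses on something with over 40 N, if the wrist force passes 120 N, or if a joint passes its speed limit or range.

## Working session

There is one attempt and no reset: what is moved stays moved. The work goes in short steps, Python scripts to look and compute and a shell command to move; the robot and the scene stay as the last step left them, time stands still between calls to the robot, and variables do not carry over. Pictures are saved under pics/ and viewed, at most 12 in all, crops included, and the job is handed in when it is done.

```bash
ls; mkdir -p pics
python3 - <<'E'
from cell import env, eyes
import cv2
for n in("side","top"):
    cv2.imwrite(f"pics/{n}0.png",eyes.snapshot(n)[:,:,::-1])
    i=eyes.camera_info(n);print(n,i)
s=env.get_state();print(s['t'],s['ee_pos'],s['eef_rot'],s['finger_gap'],s['ft_force'],env.grasp_offset)
E
```

```text
cell.py
pics
steer.py
side {'mtx': array([[524.10078251,   0.        , 286.13843593],
       [  0.        , 524.10078251, 213.57644428],
       [  0.        ,   0.        ,   1.        ]]), 'D': array([-0.20207225,  0.        ,  0.        ,  0.        ,  0.        ]), 'camera_from_world': array([[-0.93792819, -0.34662152,  0.01200943,  0.39970719],
       [-0.22127766,  0.57137704, -0.79029392,  0.18443498],
       [ 0.26707097, -0.74389637, -0.61261023,  1.04211515],
       [ 0.        ,  0.        ,  0.        ,  1.        ]])}
top {'mtx': array([[493.97315653,   0.        , 275.94099069],
       [  0.        , 493.97315653, 209.01187417],
       [  0.        ,   0.        ,   1.        ]]), 'D': array([-0.15635174,  0.        ,  0.        ,  0.        ,  0.        ]), 'camera_from_world': array([[-0.01418408, -0.99965992, -0.02188259,  0.01512405],
       [-0.99524412,  0.016224  , -0.09605171,  0.43933452],
       [ 0.09637407,  0.02041612, -0.99513578,  1.14367328],
       [ 0.        ,  0.        ,  0.        ,  1.        ]])}
0.1 [ 0.14005817 -0.58270184  0.18379279] [ 9.93061995e-01  1.17588978e-01 -2.14714234e-06 -8.40433229e-04] 0.08766257091028225 [-0.89870304 -0.7860396  -0.59779383] 0.0187
```

View pics/side0.png

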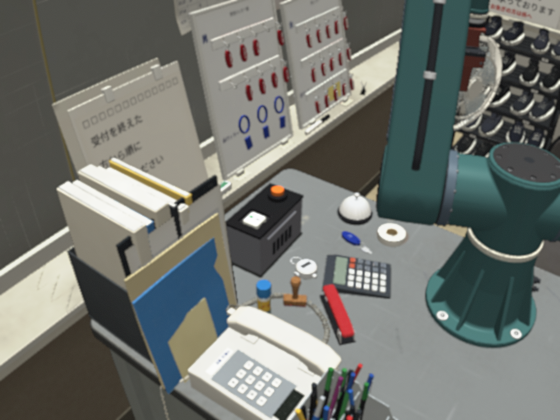

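View pics/top0.png

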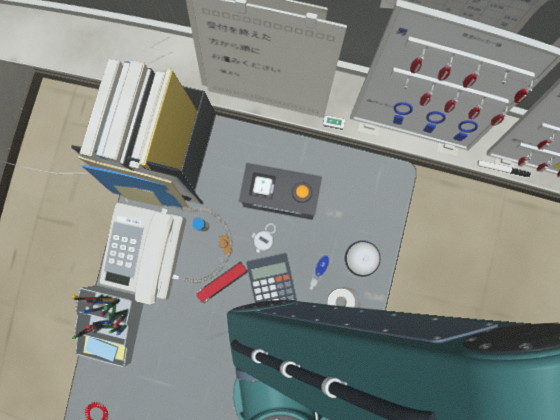

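The top view shows the orange button at about (302,191) and the white head at (264,186). In the side view they are at (278,191) and (255,218). The console is only slightly turned.

```bash
cat > h.py <<'E'
import numpy as np,cv2
from cell import env, eyes
from scipy.spatial.transform import Rotation as R
def ray(n,uv):
    i=eyes.camera_info(n);T=i['camera_from_world']
    p=cv2.undistortPoints(np.array([[uv]],float),i['mtx'],i['D'])[0,0]
    return -T[:3,:3].T@T[:3,3], T[:3,:3].T@np.array([p[0],p[1],1])
def plane(n,uv,z):
    c,d=ray(n,uv);return c+d*(z-c[2])/d[2]
def tri(a,b):
    (c1,d1),(c2,d2)=ray('top',a),ray('side',b)
    s=np.linalg.lstsq(np.c_[d1,-d2],c2-c1,rcond=None)[0]
    p,q=c1+s[0]*d1,c2+s[1]*d2
    return (p+q)/2,np.linalg.norm(p-q)
def blob(img,lo,hi,box):
    m=cv2.inRange(cv2.cvtColor(img,cv2.COLOR_RGB2HSV),lo,hi);k=np.zeros_like(m)
    x0,y0,x1,y1=box;k[y0:y1,x0:x1]=m[y0:y1,x0:x1]
    cs=cv2.findContours(k,cv2.RETR_EXTERNAL,cv2.CHAIN_APPROX_NONE)[0]
    c=max(cs,key=cv2.contourArea);M=cv2.moments(c)
    return np.array([M['m10'],M['m01']])/M['m00'],c
def tool(v):  # world vector to tool axes
    return R.from_quat(env.get_state()['eef_rot']).inv().apply(v)
E
python3 - <<'E'
from h import *
t,s=(cv2.cvtColor(cv2.imread(f'pics/{n}0.png'),cv2.COLOR_BGR2RGB) for n in('top','side'))
O=((5,150,120),(20,255,255));W=((0,0,150),(180,60,255))
bt,c1=blob(t,*O,(285,170,325,215));bs,c2=blob(s,*O,(262,178,295,205))
print(bt,bs,cv2.boundingRect(c1),cv2.boundingRect(c2),tri(bt,bs),plane('top',bt,.12),plane('top',bt,.125))
ht,c1=blob(t,*W,(245,168,280,202));hs,c2=blob(s,*W,(238,205,272,232))
print(ht,hs,cv2.boundingRect(c1),cv2.boundingRect(c2),tri(ht,hs),plane('top',ht,.112))
r=cv2.minAreaRect(c1);b=[plane('top',p,.112)[:2] for p in cv2.boxPoints(r)];print(np.round(b,4))
a=t[150:230,220:340];b=s[170:280,210:320]
cv2.imwrite('pics/crop.png',np.hstack([cv2.resize(a,(480,320),interpolation=2),cv2.resize(b,(320,320),interpolation=2)])[:,:,::-1])
E
```

```text
[301.875      191.26041667] [276.86546185 189.90763052] (296, 185, 13, 13) (271, 186, 14, 9) (array([ 0.46678592, -0.04975051,  0.13083669]), np.float64(0.0012155894908287273)) [ 0.46763146 -0.05027401  0.12      ] [ 0.46696963 -0.05010941  0.125     ]
[262.96750903 185.55415162] [253.9368932  218.87864078] (253, 176, 21, 19) (243, 212, 23, 15) (array([0.48427231, 0.03469057, 0.1088101 ]), np.float64(0.0022718737849539016)) [0.48271111 0.03420092 0.112     ]
[[0.469  0.0577]
 [0.5053 0.0508]
 [0.4966 0.0081]
 [0.4604 0.0151]]
```

View pics/crop.png

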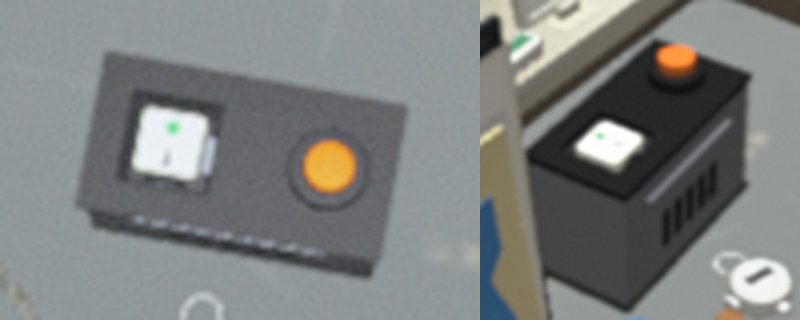

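The crop confirms the head sits in its well, with the white sliver beside it being the well wall. Button-to-head spacing is 86 mm against 88 mm expected, and the yaw is about -0.185. Next I'll work out the move to above the button.

Run:
```python
from h import *
e=[plane('top',(220+x/4,150+y/4),.112)[:2] for x,y in[(105,52),(407,107),(372,262),(78,207)]]
e=np.array(e);print(e.round(4),e.mean(0))
for a,b in((1,0),(2,3)): d=e[b]-e[a];print(np.linalg.norm(d),np.arctan2(-d[0],d[1]))
s=env.get_state();print(tool(np.array([.4665,-.050,.165])-s['ee_pos']))
```

```text
[[ 0.5335  0.0705]
 [ 0.5    -0.0947]
 [ 0.4153 -0.0736]
 [ 0.4479  0.0859]] [ 0.4741878  -0.00298849]
0.16851092043298319 -0.20029299609204668
0.1628363986459538 -0.20199572159065032
[ 0.4418212  -0.44169891  0.01961576]
```

The rows are not in the units I measure in: shifts go in shares of 0.8 m and turns go in shares of 120 degrees. I convert before sending: -0.442 m / 0.8 = -0.5525, -0.396 m / 0.8 = -0.495, 0.43 rad / 2.0944 = 0.2053.

```bash
python3 steer.py '[0.055, -0.055, 0, 0.0477, 0, 0.11, -0.11, 0, 0.0955, 0, 0.165, -0.165, 0, 0.1432, 0, 0.22, -0.22, 0, 0.2053, 0, 0.275, -0.275, 0, 0.2053, 0, 0.33, -0.33, 0, 0.2053, 0, 0.385, -0.385, 0, 0.2053, 0, 0.44, -0.44, 0, 0.2053, 0, 0.495, -0.495, 0, 0.2053, 0, 0.5525, -0.5525, 0, 0.2053, 0, 0.5525, -0.5525, 0.0125, 0.2053, 0, 0.5525, -0.5525, 0.025, 0.2053, 0, 0.5525, -0.5525, 0.025, 0.2053, 0, 0.5525, -0.5525, 0.025, 0.2053, 0]' 20
python3 - <<'E'
from h import *
s=env.get_state();print(s['t'],s['finger_gap'],R.from_quat(s['eef_rot']).as_matrix().round(3));print(tool(np.array([.4665,-.050,.129])-s['ee_pos']))
cv2.imwrite("pics/s1.png",cv2.resize(eyes.snapshot('side')[120:320,180:460],(800,571))[:,:,::-1])
E
```

```text
t: 1.85
ee_pos: [0.4661, -0.0516, 0.1645]
eef_rot: [0.995, -0.098, -0.0, -0.0]
ft_force: [-0.1, -0.0, 0.2]
finger_gap: 0.0003
grip_force: 0.0
1.85 0.00029791414595531785 [[ 0.981 -0.195 -0.001]
 [-0.195 -0.981  0.   ]
 [-0.001  0.    -1.   ]]
[ 0.00014327 -0.00165023  0.03548919]
```

View pics/s1.png

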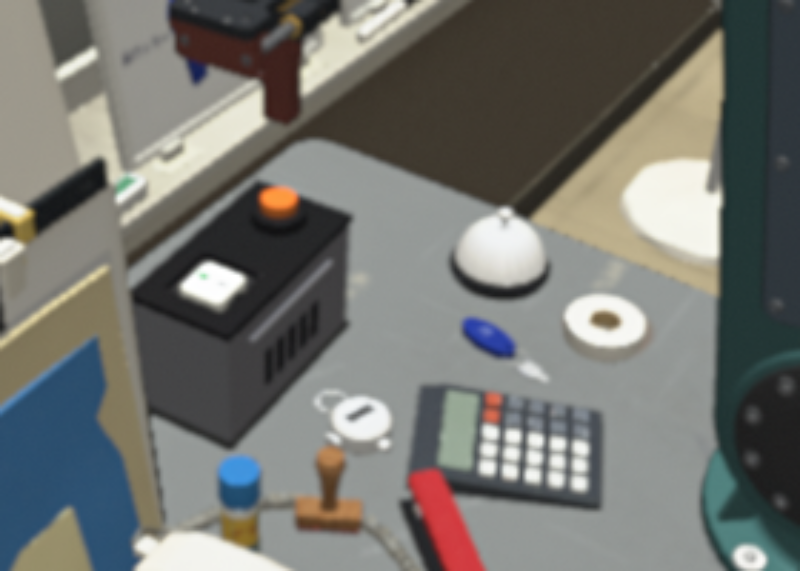

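The side view shows the shut fingers with their tip at about crop (282,120), just above the button at (278,190), and everything else undisturbed. I'll check where the TCP should project against that.

Run:
```python
from h import *
for P in([.4661,-.0516,.1645],[.4665,-.05,.129],[.4665,-.05,.120]):
    i=eyes.camera_info('side');T=i['camera_from_world']
    u=cv2.projectPoints(np.array([P]),cv2.Rodrigues(T[:3,:3])[0],T[:3,3],i['mtx'],i['D'])[0].ravel()
    print(u,(u-[180,120])*[800/280,571/200])
```

```text
[277.7937075  176.50437565] [279.41059286 161.31999248]
[277.31037459 190.61316566] [278.0296417  201.60058796]
[277.30240044 194.01937742] [278.00685839 211.32532254]
```

The predicted TCP row is 161 in the crop, but the visible tip ends at about 120. I'll look closer before descending.

Run:
```python
from h import *
a=eyes.snapshot('side')[100:220,220:340];b=eyes.snapshot('top')[120:240,220:340]
cv2.imwrite("pics/s2.png",np.hstack([cv2.resize(x,(400,400),interpolation=2) for x in(a,b)])[:,:,::-1])
```

```text
(no output)
```

View pics/s2.png

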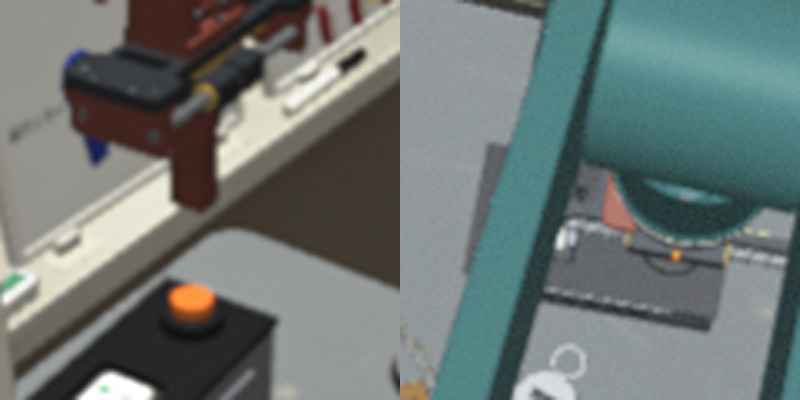

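The visible tip is in the right column but about 35 mm higher than the reported TCP. I'll descend in small steps and use the contact force to find the real height.

Converted, 0.031 m / 0.8 = 0.0388, 0.03 m / 0.8 = 0.0375.

```bash
python3 steer.py '[0, -0.0019, 0.0188, 0, 0, 0, -0.0019, 0.035, 0, 0, 0, -0.0019, 0.0375, 0, 0, 0, -0.0019, 0.0388, 0, 0, 0, -0.0019, 0.0388, 0, 0]'
python3 - <<'E'
from h import *
cv2.imwrite("pics/s3.png",cv2.resize(eyes.snapshot('side')[120:240,210:330],(480,480),interpolation=2)[:,:,::-1])
E
```

```text
t: 2.62
ee_pos: [0.4672, -0.0488, 0.1337]
eef_rot: [0.995, -0.097, 0.0, -0.0]
ft_force: [1.1, -0.0, 0.1]
finger_gap: 0.0006
grip_force: 0.0
```

View pics/s3.png

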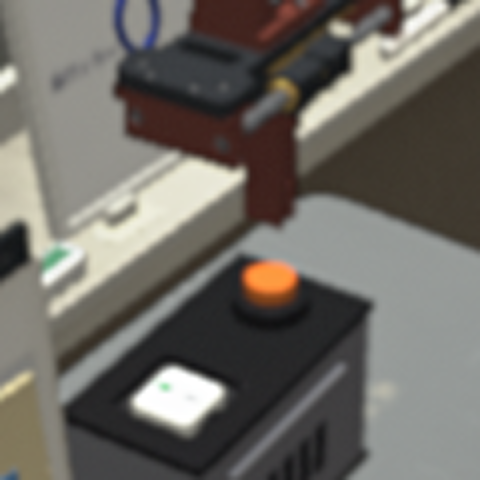

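The tip, at crop (272,222), is directly above the button at (272,272) and still visibly clear of it. I'll keep descending gently.

Converted, 0.008 m / 0.8 = 0.01, 0.006 m / 0.8 = 0.0075.

```bash
python3 steer.py '[0, 0.0013, 0.0038, 0, 0, 0, 0.0013, 0.0075, 0, 0, 0, 0.0013, 0.01, 0, 0, 0, 0.0013, 0.01, 0, 0]'; python3 steer.py '[0, 0, 0.0038, 0, 0, 0, 0, 0.0063, 0, 0, 0, 0, 0.0063, 0, 0]'
```

```text
t: 3.18
ee_pos: [0.4666, -0.0498, 0.1254]
eef_rot: [0.995, -0.097, -0.0, -0.0]
ft_force: [0.2, -0.3, -0.7]
finger_gap: 0.0003
grip_force: 0.0
t: 3.55
ee_pos: [0.4666, -0.0498, 0.1204]
eef_rot: [0.995, -0.097, -0.0, -0.0]
ft_force: [0.2, 0.2, 0.2]
finger_gap: 0.0008
grip_force: 0.0
```

```bash
for i in 1 2 3; do python3 steer.py '[0, 0, 0.0038, 0, 0, 0, 0, 0.0063, 0, 0, 0, 0, 0.0063, 0, 0]' | grep -E 'pos|force'; done
python3 - <<'E'
from h import *
cv2.imwrite("pics/s4.png",cv2.resize(eyes.snapshot('side')[120:240,210:330],(480,480),interpolation=2)[:,:,::-1])
E
```

```text
ee_pos: [0.4666, -0.0498, 0.1153]
ft_force: [-0.8, -0.1, -0.8]
grip_force: 0.0
ee_pos: [0.4666, -0.0498, 0.1104]
ft_force: [0.6, 0.6, -0.3]
grip_force: 0.0
ee_pos: [0.4666, -0.0498, 0.1054]
ft_force: [-0.4, -0.1, -0.0]
grip_force: 0.0
```

View pics/s4.png

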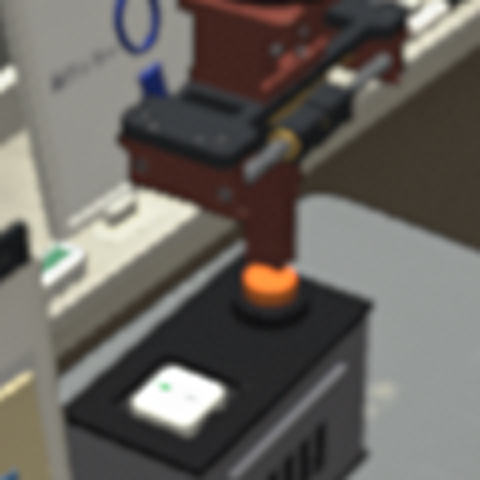

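The tip now just overlaps the button's far edge, so real contact is imminent. Reported z is about 25–30 mm lower than the true tip height.

Converted, 0.002 m / 0.8 = 0.0025.

```bash
for i in 1 2 3; do python3 steer.py '[0, 0, 0.0025, 0, 0, 0, 0, 0.0025, 0, 0]' | grep -E 'pos|ft_force'; done
```

```text
ee_pos: [0.4667, -0.0498, 0.1035]
ft_force: [-0.5, -0.2, 0.2]
ee_pos: [0.4666, -0.0498, 0.1014]
ft_force: [0.4, -0.3, -0.2]
ee_pos: [0.4666, -0.0498, 0.0994]
ft_force: [0.3, 0.6, -0.0]
```

```bash
for i in 1 2 3; do python3 steer.py '[0, 0, 0.0025, 0, 0, 0, 0, 0.0025, 0, 0]' | grep -E 'pos|ft_force'; done
```

```text
ee_pos: [0.4666, -0.0498, 0.0974]
ft_force: [-0.0, 0.2, 0.5]
ee_pos: [0.4669, -0.0499, 0.0956]
ft_force: [0.6, -1.1, 0.9]
ee_pos: [0.4669, -0.0499, 0.0936]
ft_force: [-0.3, 0.0, 2.7]
```

Contact is at about reported z = 0.096. I'll press through the 6 mm travel.

Converted, 0.002 m / 0.8 = 0.0025.

```bash
for i in 1 2; do python3 steer.py '[0, 0, 0.0025, 0, 0, 0, 0, 0.0025, 0, 0]' | grep -E 'pos|ft_force'; done
python3 - <<'E'
from h import *
cv2.imwrite("pics/s5.png",cv2.resize(eyes.snapshot('side')[120:240,210:330],(480,480),interpolation=2)[:,:,::-1])
E
```

```text
ee_pos: [0.4669, -0.0499, 0.0915]
ft_force: [0.4, 0.6, 3.2]
ee_pos: [0.467, -0.0499, 0.0901]
ft_force: [-1.4, 0.0, 9.6]
```

View pics/s5.png

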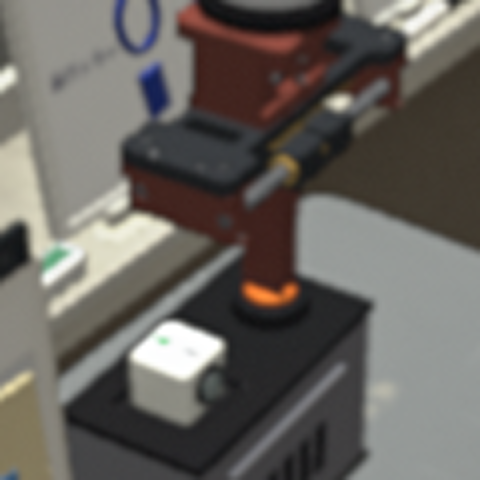

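The camera head has sprung up: white block at crop (175,370), lens facing -x at (210,385). The button is fully down, with reported z 0.0901 at bottom contact, so the true tip height is reported + ~0.033. I'll lift and open, then re-measure the head.

Converted, -0.065 m / 0.8 = -0.0813, -0.06 m / 0.8 = -0.075.

```bash
python3 steer.py '[0, 0, -0.025, 0, 0, 0, 0, -0.075, 0, 0.06, 0, 0, -0.0813, 0, 0.085, 0, 0, -0.0813, 0, 0.085]' 20
python3 - <<'E'
from h import *
s=eyes.snapshot('side')
c,k=blob(s,(0,0,120),(180,60,255),(238,190,272,228));print('blob',c,cv2.boundingRect(k))
t,k=blob(s,(0,0,195),(180,60,255),(238,190,272,228));r=cv2.minAreaRect(k);print('bright',t,cv2.boundingRect(k),plane('side',t,.144),[plane('side',p,.144)[:2].round(4) for p in cv2.boxPoints(r)])
p=k[:,0].astype(float)
for n,i in(('top',p[:,1].argmin()),('left',p[:,0].argmin()),('right',p[:,0].argmax()),('bot',p[:,1].argmax())):print(n,p[i],plane('side',p[i],.144)[:2].round(4))
print(tool(np.array([.4825,.035,.155])-env.get_state()['ee_pos']))
cv2.imwrite("pics/s6.png",cv2.resize(s[140:240,220:320],(500,500),interpolation=2)[:,:,::-1])
E
```

```text
t: 7.28
ee_pos: [0.4665, -0.0498, 0.1542]
eef_rot: [0.995, -0.097, -0.0, -0.0]
ft_force: [-0.5, 0.7, -0.7]
finger_gap: 0.0272
grip_force: 0.0
blob [251.54802909 209.02143131] (238, 190, 28, 35)
bright [253.65627951 207.30122757] (243, 201, 22, 14) [0.48238333 0.04112925 0.144     ] [array([0.5005, 0.0561]), array([0.5077, 0.0163]), array([0.4644, 0.0257]), array([0.4586, 0.0645])]
top [250. 201.] [0.4977 0.0242]
left [243. 208.] [0.5014 0.051 ]
right [264. 207.] [0.4634 0.0327]
bot [254. 214.] [0.4731 0.0611]
[-9.72732595e-05 -8.62124938e-02 -1.35010962e-03]
```

View pics/s6.png

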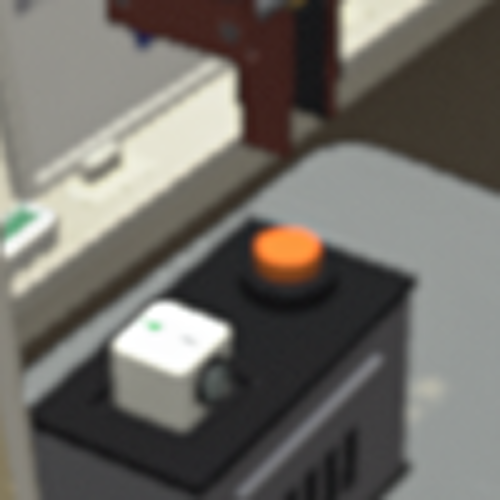

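The button is back up and the head stays up, with the head top's centre at crop (173,335). It agrees with x ≈ 0.482, y ≈ 0.036. I'll move over it, then descend with the fingers open.

Converted, -0.087 m / 0.8 = -0.1088, -0.06 m / 0.8 = -0.075.

```bash
python3 steer.py '[0, -0.0375, 0, 0, 0.086, 0, -0.075, 0, 0, 0.086, 0, -0.1088, 0, 0, 0.086, 0, -0.1088, 0, 0, 0.086, 0, -0.1088, 0.0313, 0, 0.086, 0, -0.1088, 0.0563, 0, 0.086, 0, -0.1088, 0.0688, 0, 0.086, 0, -0.1088, 0.0688, 0, 0.086]'
python3 - <<'E'
from h import *
cv2.imwrite("pics/s7.png",cv2.resize(eyes.snapshot('side')[130:240,210:320],(550,550),interpolation=2)[:,:,::-1])
E
```

```text
t: 8.32
ee_pos: [0.4826, 0.035, 0.0987]
eef_rot: [0.995, -0.097, -0.001, 0.0]
ft_force: [-0.2, 0.3, 0.5]
finger_gap: 0.086
grip_force: 0.0
```

View pics/s7.png

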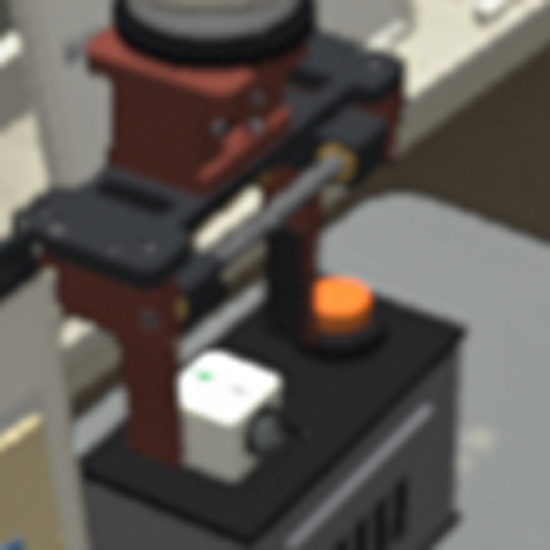

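Both fingers straddle the head along y, clear of the lens and the button. I'll go down to 14 mm lower, narrowing on the way.

Converted, 0.014 m / 0.8 = 0.0175, 0.012 m / 0.8 = 0.015.

```bash
python3 steer.py '[0, 0, 0.005, 0, 0.056, 0, 0, 0.01, 0, 0.056, 0, 0, 0.015, 0, 0.056, 0, 0, 0.0175, 0, 0.056, 0, 0, 0.0175, 0, 0.056]' | grep -E 'pos|ft|gap'; python3 steer.py '[0, 0, 0, 0, 0.03, 0, 0, 0, 0, 0.03, 0, 0, 0, 0, 0.03, 0, 0, 0, 0, 0.03]' 20
python3 - <<'E'
from h import *
cv2.imwrite("pics/s8.png",cv2.resize(eyes.snapshot('side')[130:240,210:320],(550,550),interpolation=2)[:,:,::-1])
E
```

```text
ee_pos: [0.4834, 0.0356, 0.0854]
ft_force: [-0.3, -1.1, 0.2]
finger_gap: 0.0563
t: 9.5
ee_pos: [0.4837, 0.0357, 0.0857]
eef_rot: [0.995, -0.097, 0.0, -0.0]
ft_force: [1.2, 1.2, 0.5]
finger_gap: 0.0359
grip_force: 20.0
```

View pics/s8.png

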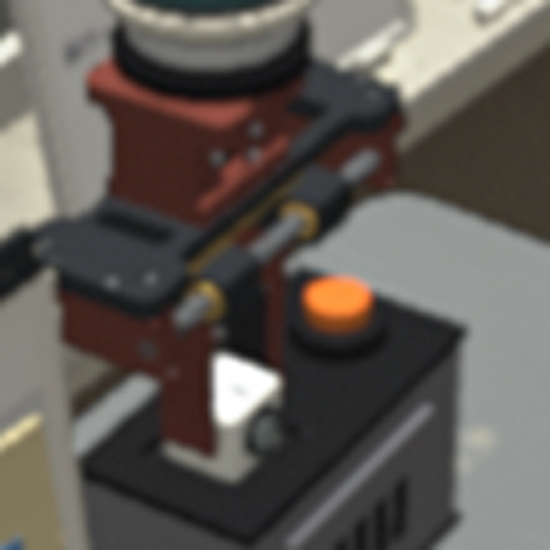

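Gripped: gap 35.9 mm matches the 36 mm head, and the fingers are on the side faces clear of the lens. Pulling up slowly.

Converted, -0.072 m / 0.8 = -0.09, -0.068 m / 0.8 = -0.085.

```bash
python3 steer.py '[0, 0, 0, 0, 0.03, 0, 0, 0, 0, 0.03, 0, 0, -0.0075, 0, 0.03, 0, 0, -0.015, 0, 0.03, 0, 0, -0.0225, 0, 0.03, 0, 0, -0.03, 0, 0.03, 0, 0, -0.0375, 0, 0.03, 0, 0, -0.045, 0, 0.03, 0, 0, -0.0525, 0, 0.03, 0, 0, -0.06, 0, 0.03, 0, 0, -0.0663, 0, 0.03, 0, 0, -0.0725, 0, 0.03, 0, 0, -0.0788, 0, 0.03, 0, 0, -0.085, 0, 0.03, 0, 0, -0.09, 0, 0.03, 0, 0, -0.09, 0, 0.03]' 35
```

```text
t: 11.55
ee_pos: [0.4835, 0.0356, 0.1578]
eef_rot: [0.995, -0.097, -0.0, -0.0]
ft_force: [2.1, 2.5, -7.1]
finger_gap: 0.0359
grip_force: 35.0
```

Force is -7.1 N, as expected for the lower section nearly out. I'll creep up to the stop.

Converted, -0.002 m / 0.8 = -0.0025, -0.001 m / 0.8 = -0.0013.

```bash
for i in 1 2 3; do python3 steer.py '[0, 0, -0.0013, 0, 0.03, 0, 0, -0.0025, 0, 0.03, 0, 0, -0.0025, 0, 0.03]' | grep -E 'pos|ft_force'; done
```

```text
ee_pos: [0.4835, 0.0356, 0.1596]
ft_force: [1.6, 3.6, -7.0]
ee_pos: [0.4835, 0.0355, 0.1616]
ft_force: [1.3, 3.9, -6.9]
ee_pos: [0.4835, 0.0355, 0.1637]
ft_force: [0.8, 3.6, -7.9]
```

Converted, -0.001 m / 0.8 = -0.0013.

```bash
for i in 1 2; do python3 steer.py '[0, 0, -0.0013, 0, 0.03, 0, 0, -0.0013, 0, 0.03, 0, 0, -0.0013, 0, 0.03]' | grep -E 'pos|ft_force'; done
```

```text
ee_pos: [0.4835, 0.0355, 0.1646]
ft_force: [1.7, 3.6, -7.2]
ee_pos: [0.4835, 0.0355, 0.1656]
ft_force: [0.9, 3.3, -7.2]
```

Converted, -0.001 m / 0.8 = -0.0013.

```bash
for i in 1 2 3; do python3 steer.py '[0, 0, -0.0013, 0, 0.03, 0, 0, -0.0013, 0, 0.03, 0, 0, -0.0013, 0, 0.03]' | grep -E 'pos|ft_force'; done
python3 - <<'E'
from h import *
cv2.imwrite("pics/s9.png",cv2.resize(eyes.snapshot('side')[100:240,190:330],(560,560),interpolation=2)[:,:,::-1])
E
```

```text
ee_pos: [0.4832, 0.0356, 0.1659]
ft_force: [2.9, 4.3, -17.3]
ee_pos: [0.4828, 0.0355, 0.166]
ft_force: [6.1, 2.5, -24.8]
ee_pos: [0.4825, 0.0355, 0.1662]
ft_force: [6.5, 2.8, -31.4]
```

View pics/s9.png

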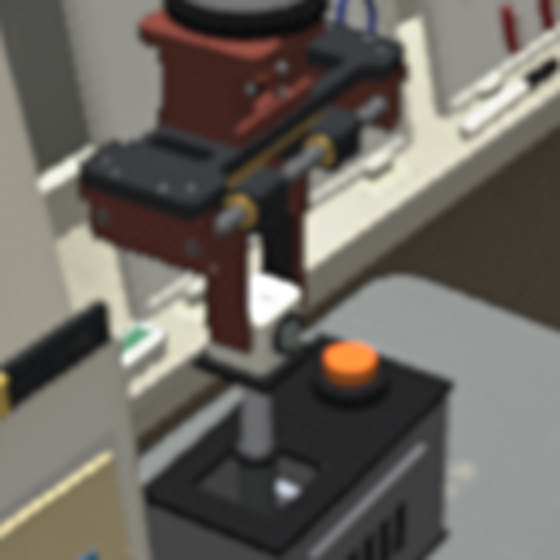

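This was my tenth and last picture. It shows the mast fully out and the head held at the second stop, with force rising sharply from 7 to 31 N at z 0.166. I'll ease 2 mm off the command so the hold at the stop is gentle.

Converted, 0.002 m / 0.8 = 0.0025, 0.001 m / 0.8 = 0.0013.

```bash
python3 steer.py '[0, 0, 0.0013, 0, 0.03, 0, 0, 0.0025, 0, 0.03, 0, 0, 0.0025, 0, 0.03, 0, 0, 0.0025, 0, 0.03]'
```

```text
t: 15.1
ee_pos: [0.483, 0.0355, 0.166]
eef_rot: [0.995, -0.097, -0.001, 0.0]
ft_force: [2.9, 3.4, -20.1]
finger_gap: 0.0357
grip_force: 35.0
```

Still at the stop, 20 N against it, and the grip is firm. Handing in.

```bash
python3 -c "
from cell import env, eyes
print(env.job_done())"
```

```text
the job is handed in; nothing more can be done
None
```

I pressed the release button, the camera head sprang up, and I handed the job in at about 15 s with the gripper still holding it at the second stop, gripped on its two sides clear of the lens; no result was shown, and I saw nothing else on the desk move, though I didn't check each item at the end.

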